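# Swap the vial blocks behind the solvent bottles

## Task

Load the sampler with the full vial block that stands in the bay behind the two solvent bottles. First clear both bottles onto the grey mat and leave them standing there; then swap the blocks, so that the full one sits square and flat in the sampler's nest and the empty one, taken from the nest, sits square in the marked square of the bay; last, put each bottle back upright on the middle of its own pad. Never tip a bottle, and do not disturb the little conical flask in the bay.

Things in the scene. Friction and masses are not known exactly. Their poses are not given: they have to be found in the camera images.
- round_bottle: Round amber glass bottle with black screw cap, about 0.25 kg. Body 54 mm in diameter up to 80 mm, shoulder up to 97 mm, then the cap: 32 mm in diameter, from 104 to 134 mm high (a good place to grip from above). Origin: centre of its underside; z up along the bottle. At the start it stands on the round pad.
- square_bottle: Square white plastic bottle with black screw cap, about 0.22 kg. Body 48 x 48 mm up to 88 mm, then a neck and the cap: 32 mm in diameter, from 104 to 134 mm high (a good place to grip from above). Origin: centre of its underside; x and y along its sides, z up. At the start it stands on the square pad.
- full_block: Full vial block: aluminium block 46 x 46 mm, 40 mm high, with nine white-capped vials fixed in it that stand 12 mm out of its top (52 mm in all); about 0.2 kg. Grip it by its flat sides. Origin: centre of its underside; x and y along its sides, z up. At the start it stands in the bay's marked square.
- empty_block: Empty vial block: aluminium block 46 x 46 mm, 40 mm high, with nine dark empty holes in its top; about 0.17 kg. Origin: centre of its underside; x and y along its sides, z up. At the start it sits in the sampler's nest.
- bay: Fixed grey-blue bay: floor 4 mm thick, rails 25 mm high. Origin: on the bench under the centre of its white-outlined 58 mm square, a block's seat. x to the back rail (inner face +75 mm), side rails y = +-105, floor to x = -95, front open; z up. The pads' centres are at x = -57, y = +-43; flask and a jar (32 mm wide, 42 high) at x = +47, y = +-73, either way round.
- round_pad: Fixed round black rubber pad in the bay, 58 mm in diameter, 3 mm thick: the round bottle's own place. Origin: centre of its underside (on the bay's floor); the bottle stands 3 mm above it.
- square_pad: Fixed square black rubber pad in the bay, 56 x 56 mm, 3 mm thick: the square bottle's own place. Origin: centre of its underside (on the bay's floor); the bottle stands 3 mm above it.
- mat: Fixed grey mat lying flat on the bench, 270 mm (along its x) by 130 mm (along its y), 3 mm thick, empty at the start: the side area; there is room on it for both bottles and a block in a row along x. Origin: centre of its underside; z up.
- sampler: Fixed white sampler deck, 180 x 180 mm, top 45 mm above the bench. Mid-top is the nest: 64 x 64 mm inside a steel rim 4 mm high and thick, its floor level with the deck's top. Origin: centre of the deck's underside, 45 mm below the nest's floor; x, y along the sides, z up. A spare vial (22 mm wide, 34 high) stands on the deck at x = +65, y = +65 mm.
- flask: Small clear glass conical flask, 40 mm in diameter at its foot, 58 mm high, loose in a back corner of the bay: leave it alone. Origin: centre of its underside.
There are look-alikes about, which are no part of the job. Leave any green look-alike of the round_bottle alone. Leave any green look-alike of the square_bottle alone.

How it is judged:
On the way, in this order (a step that is already met when the one before it is completed fails the run):
1. both bottles stand upright on the mat, released, while the full block still stands in its place in the bay (x of round_bottle in the frame of mat between -0.125 and 0.125 m and y of round_bottle in the frame of mat between -0.06 and 0.06 m and z of round_bottle in the frame of mat between -0.001 and 0.007 m and angle between each of round_bottle, square_bottle's own z axis and vertical below 0.08 rad and linear speed of each of round_bottle, square_bottle below 0.02 m/s and contact force between the fingers and round_bottle below 0.3 N and x of square_bottle in the frame of mat between -0.125 and 0.125 m and y of square_bottle in the frame of mat between -0.06 and 0.06 m and z of square_bottle in the frame of mat between -0.001 and 0.007 m and contact force between the fingers and square_bottle below 0.3 N and distance of full_block from where it was at the start of the episode below 0.02 m), for 0.1 s.
2. the full block sits square in the sampler's nest and the empty block square in the bay's marked square, both released, and both bottles are still standing on the mat (horizontal distance between full_block and sampler below 0.012 m and z of full_block in the frame of sampler between 0.042 and 0.048 m and angle between each of full_block, empty_block's own z axis and vertical below 0.045 rad and (angle between the x axis of full_block and the x axis of sampler, either way round below 0.22 rad or angle between the x axis of full_block and the y axis of sampler, either way round below 0.22 rad) and linear speed of each of full_block, empty_block, round_bottle, square_bottle below 0.02 m/s and contact force between the fingers and full_block below 0.3 N and horizontal distance between empty_block and bay below 0.012 m and z of empty_block in the frame of bay between 0.001 and 0.007 m and (angle between the x axis of empty_block and the x axis of bay, either way round below 0.22 rad or angle between the x axis of empty_block and the y axis of bay, either way round below 0.22 rad) and contact force between the fingers and empty_block below 0.3 N and x of round_bottle in the frame of mat between -0.125 and 0.125 m and y of round_bottle in the frame of mat between -0.06 and 0.06 m and z of round_bottle in the frame of mat between -0.001 and 0.007 m and angle between each of round_bottle, square_bottle's own z axis and vertical below 0.08 rad and contact force between the fingers and round_bottle below 0.3 N and x of square_bottle in the frame of mat between -0.125 and 0.125 m and y of square_bottle in the frame of mat between -0.06 and 0.06 m and z of square_bottle in the frame of mat between -0.001 and 0.007 m and contact force between the fingers and square_bottle below 0.3 N), for 0.1 s.
At the end, for the whole second after the job is handed in: Full block flat in the sampler nest, empty block flat in the bay's marked square (each within 12 mm and 0.22 rad of square, any side in front), each bottle upright within 12 mm of the centre of its own pad, turned any way; all released and at rest (horizontal distance between full_block and sampler below 0.012 m and z of full_block in the frame of sampler between 0.042 and 0.048 m and angle between each of full_block, empty_block's own z axis and vertical below 0.045 rad and (angle between the x axis of full_block and the x axis of sampler, either way round below 0.22 rad or angle between the x axis of full_block and the y axis of sampler, either way round below 0.22 rad) and linear speed of each of full_block, empty_block, round_bottle, square_bottle below 0.02 m/s and contact force between the fingers and full_block below 0.3 N and horizontal distance between empty_block and bay below 0.012 m and z of empty_block in the frame of bay between 0.001 and 0.007 m and (angle between the x axis of empty_block and the x axis of bay, either way round below 0.22 rad or angle between the x axis of empty_block and the y axis of bay, either way round below 0.22 rad) and contact force between the fingers and empty_block below 0.3 N and horizontal distance between round_bottle and round_pad below 0.012 m and z of round_bottle in the frame of round_pad between 0 and 0.006 m and angle between each of round_bottle, square_bottle's own z axis and vertical below 0.08 rad and contact force between the fingers and round_bottle below 0.3 N and horizontal distance between square_bottle and square_pad below 0.012 m and z of square_bottle in the frame of square_pad between 0 and 0.006 m and contact force between the fingers and square_bottle below 0.3 N); the robot touches nothing.
It fails at once if a bottle is tipped (more than 0.6 rad) (angle between any of round_bottle, square_bottle's own z axis and vertical above 0.6 rad).
It fails at once if the conical flask is disturbed (moved more than 25 mm or tilted more than 0.5 rad) (distance of flask from where it was at the start of the episode above 0.025 m or angle between flask's own z axis and vertical above 0.5 rad).
It also fails if it takes over 144 s, if anything falls off the work surface, if the arm or the gripper's body presses on something with over 40 N, if the wrist force passes 120 N, or if a joint passes its speed limit or range.

## Robot

A 6-joint arm with a two-finger parallel gripper is mounted at the origin on the work surface. World frame = base frame: x ahead of the robot, y to its left, z up, the work surface at z = 0. Lengths are in m, angles in rad, forces in N, time in s.
With the tool pointing down it reaches from about 0.3 to 0.95 m from the base axis. Payload 3.1 kg.
Tool frame: the origin (TCP) lies midway between the tips of the shut fingers; the grasp point (between the pads) lies 19 mm behind it (manip.grip_point_offset is the distance from the TCP to the grasp point, in m); x points along the fingers, y is the direction in which the jaws open and shut, and the axes are right-handed (so a half turn about x gives the same grasp; the last joint's range is limited). The gripper opens to 85 mm and grips with 20 to 120 N. Pads are 22 mm wide; open, the fingers measure 114 mm over their backs; the gripper's body (76 mm by 85 mm) begins 54 mm behind the grasp point. The pads swing forward as they close: fully open they stand 13 mm farther back than shut.
Start: joints at [1.238, 0.308, 1.634, -0, 1.2, -0.07], TCP at [0.162, 0.604, 0.231] pointing down, gripper open.
Joint ranges: [-3.06, 3.06], [-0.79, 1.96], [0.05, 2.63], [-1.19, 4.34], [0.05, 2.64], [-2.94, 2.94]. Speed limits (rad/s): [2.79, 2.79, 3.14, 3.14, 3.14, 3.14].

## Interface

Orientations are given as a 3x3 rotation matrix whose columns are the frame's x, y, z axes.
In Python, from cell import sense, imaging, order, manip gives the robot as it stands.
- The arm moves only by the tool jog_arm, never from a script. Its arguments are lists of equal length, an entry for each row: "hand": the opening, from 0 (shut) to 1 (fully open); "translation": the shift along the tool's x, y, z in cm, a list of three; "yaw": the turn about the tool's x in rad. In form: {"hand": [hand, ...], "translation": [[dx, dy, dz], ...], "yaw": [yaw, ...]}. A call has 1 to 20 rows; each row shifts and turns the commanded pose from where the row before left it, along the tool's axes as they then stand; what a row does not reach is not made up. A row lasts 1/8 s, in which the tool goes at most 62.5 mm and 10.7 degrees, less where a joint would pass 70% of its speed; a pose out of reach is approached as far as the arm can. A call is refused whole if a number of a shift passes 6.25 or a number of a turn 0.188, either way. A call with a gripper value outside its range is refused whole. The fingers move at their own pace and stop on an object; the grip force is fixed at half the most. Time passes only in rows, so rows that do not move let the fingers close. It gives the time, the measured TCP pose, the force and the opening at its end, in the units of the state.
- sense(): the state, without advancing time (a new reading comes with each control period).
- imaging.camera(name): name is "side" or "top"; returns the picture (420x560x3 uint8, red, green, blue); there is no depth.
- imaging.calibration(name): a dict with "fx", "fy", "cx", "cy" (pixels), "D" ([k1, k2, p1, p2, k3] as OpenCV has them; the pictures are not rectified), "world_from_camera" (4x4, takes a point from camera to world coordinates). Camera axes: x right, y up, looking along -z (the intrinsics and any distortion apply to the point x, -y, -z); pixel columns grow to the right and rows downward; lengths in m; the calibration is good to about 2 mm. A picture is of the moment at which its call begins. calibration takes no time and is no camera call.
- order.job_done(): hands the job in, once; it reports no verdict.
The state is a dict: "time_s": time; "joint_pos": joint angles; "qd": joint speeds; "tau": joint torques, N m; "tool_pos": TCP position; "ee_rot": TCP orientation; "ft_force": force on the tool from outside, world axes, zero at the start; "ft_torque": the same for the moment, N m; "gripper_width": finger opening in m.
Only numpy, scipy, OpenCV 4.12 (cv2) and the standard library are available. Lean on these libraries where they do the work, as an engineer would, in place of code of your own. Each camera call takes 0.05 s, during which the arm holds its last target. There are 200 camera calls.

## Working session

There is one attempt and no reset: what is moved stays moved. The work goes in short steps, Python scripts to look and compute and a tool call to move; the robot and the scene stay as the last step left them, time stands still between calls to the robot, and variables do not carry over. Pictures are saved under pics/ and viewed, about 12 in all and at most 16, crops included, and the job is handed in when it is done.

Besides the shell and the picture viewer there is one more tool, called after "Call:" as name([rows], argument=value, ...), one row to a line, values as JSON. jog_arm: Moves the arm, as the interface text tells. Its arguments: {"type":"object","properties":{"hand":{"type":"array"},"translation":{"type":"array"},"yaw":{"type":"array"}},"required":["hand","translation","yaw"]}

```bash
ls; mkdir -p pics; python3 - <<'E'
from cell import sense, imaging, order, manip
import cv2,numpy as np
s=sense();print({k:np.round(v,3).tolist() for k,v in s.items()})
print(manip.grip_point_offset)
for n in("side","top"):
    cv2.imwrite(f"pics/{n}0.png",imaging.camera(n)[:,:,::-1]);c=imaging.calibration(n);print(n,{k:np.round(v,3).tolist() for k,v in c.items()})
E
```

```text
pics
{'time_s': 0.0, 'joint_pos': [1.238, 0.309, 1.635, -0.0, 1.2, -0.07], 'qd': [-0.001, -0.002, 0.002, 0.001, -0.0, -0.001], 'tau': [0.0, -41.524, -27.667, -0.0, 0.01, -0.0], 'tool_pos': [0.162, 0.603, 0.23], 'ee_rot': [[-0.001, 0.26, 0.966], [-0.002, 0.966, -0.26], [-1.0, -0.002, -0.0]], 'ft_force': [0.346, -0.337, 0.336], 'ft_torque': [-0.016, -0.057, -0.009], 'gripper_width': 0.085}
0.0187
side {'fx': 383.296, 'fy': 383.296, 'cx': 279.191, 'cy': 203.9, 'D': [-0.027, 0.0, 0.0, 0.0, 0.0], 'world_from_camera': [[0.921, 0.294, -0.255, 0.259], [-0.39, 0.711, -0.586, -0.529], [0.009, 0.639, 0.769, 0.808], [0.0, 0.0, 0.0, 1.0]]}
top {'fx': 443.057, 'fy': 443.057, 'cx': 283.404, 'cy': 211.865, 'D': [-0.142, 0.0, 0.0, 0.0, 0.0], 'world_from_camera': [[0.021, 0.991, -0.132, 0.341], [-1.0, 0.018, -0.025, 0.026], [-0.023, 0.133, 0.991, 1.376], [0.0, 0.0, 0.0, 1.0]]}
```

View pics/top0.png

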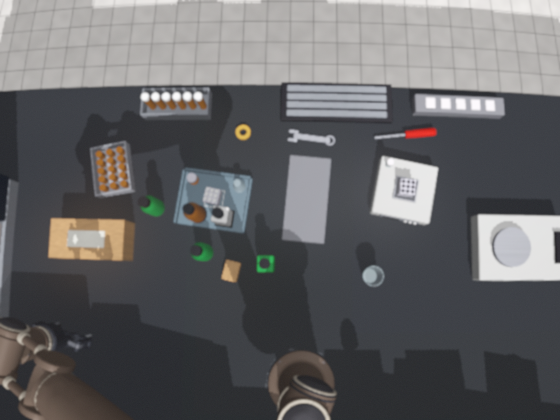

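View pics/side0.png

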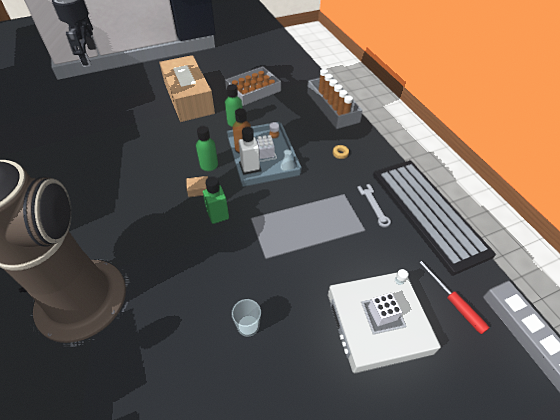

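Top view: bay spans (175–252, 168–232) with the brown bottle at (193,212), white at (221,215), full block at (213,195), flask at right back (238,184). The mat is at (307,198) and the sampler at (405,190). I'll segment these next and take enlarged crops.

```bash
cat > h.py <<'E'
from cell import sense, imaging, order, manip
import cv2,numpy as np
def KD(n):
    c=imaging.calibration(n);return np.array([[c["fx"],0,c["cx"]],[0,c["fy"],c["cy"]],[0,0,1.]]),np.array(c["D"],float),np.array(c["world_from_camera"],float)
def plane(n,px,z):
    K,D,T=KD(n);p=cv2.undistortPoints(np.array(px,float).reshape(-1,1,2),K,D)[:,0]
    d=np.c_[p[:,0],-p[:,1],-np.ones(len(p))]@T[:3,:3].T;o=T[:3,3]
    return o+d*((z-o[2])/d[:,2])[:,None]
def proj(n,P):
    K,D,T=KD(n);q=(np.array(P,float).reshape(-1,3)-T[:3,3])@T[:3,:3];q=q*[1,-1,-1]
    return cv2.projectPoints(q,np.zeros(3),np.zeros(3),K,D)[0][:,0]
def snap(n,name): 
    im=imaging.camera(n)[:,:,::-1].copy();cv2.imwrite(f"pics/{name}.png",im);return im
def crop(im,x0,y0,x1,y1,f): return cv2.resize(im[y0:y1,x0:x1],None,fx=f,fy=f,interpolation=cv2.INTER_CUBIC)
E
python3 - <<'E'
from h import *
t=cv2.imread("pics/top0.png");s=cv2.imread("pics/side0.png")
a=crop(t,165,155,265,245,4);b=crop(t,360,145,460,235,4);c=crop(s,220,100,320,190,4);d=crop(s,325,260,445,368,10/3)
cv2.imwrite("pics/c0.png",np.vstack([np.hstack([a,b])[:, :],np.hstack([c,d])])[:, :])
hsv=cv2.cvtColor(t,cv2.COLOR_BGR2HSV)
# mat and sampler
def rect(m,x0,y0,x1,y1,z,nm):
    k=np.zeros_like(m);k[y0:y1,x0:x1]=m[y0:y1,x0:x1]
    cs=max(cv2.findContours(k,cv2.RETR_EXTERNAL,cv2.CHAIN_APPROX_NONE)[0],key=cv2.contourArea)
    w=plane("top",cs[:,0].astype(float),z)[:,:2]
    r=cv2.minAreaRect(w.astype(np.float32));print(nm,np.round(r[0],4),np.round(r[1],3),r[2])
g=cv2.cvtColor(t,cv2.COLOR_BGR2GRAY)
rect((g>60).astype(np.uint8),278,148,336,250,.003,"mat")
rect((g>160).astype(np.uint8),365,150,445,232,.045,"sampler")
E
```

```text
mat [ 0.5711 -0.011 ] [0.322 0.182] 0.9783743619918823
sampler [ 0.5918 -0.3108] [0.181 0.191] 78.90451049804688
```

View pics/c0.png

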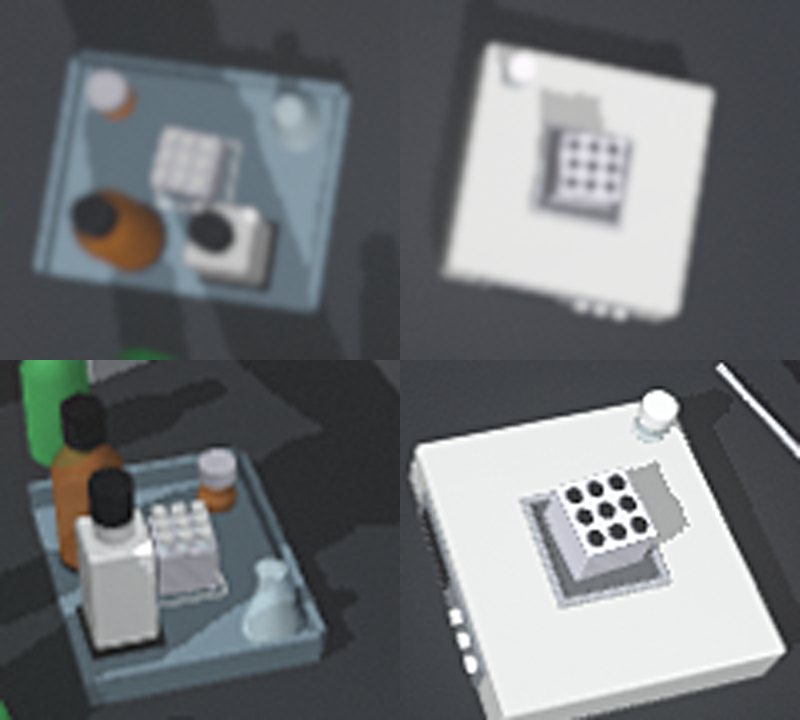

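The crops show the bay clean from both sides: round cap top (189,208), square cap (217,212), full block (212,195), flask at the right back corner. The empty block sits off-centre and slightly turned in the nest, near (405,187).

```bash
python3 - <<'E'
from h import *
T=lambda pts,z:plane("top",pts,z)[:,:2].round(4)
S=lambda pts,z:plane("side",pts,z)[:,:2].round(4)
print("round cap T,S",T([(189.25,208)],.141),S([(240.5,101+11.5)],.141))
print("sq cap T,S",T([(217.5,212)],.141),S([(248,131)],.141))
print("full T",T([(212.5,195)],.056), "side vials", S([(220+180/4,100+165/4)],.056))
bt=T([(183,167.5),(252.5,176),(245,232.5),(174,222.5)],.025);print("bay rail corners T",bt.tolist())
bs=np.vstack([S([(220+238/4,100+92/4)],.025),S([(220+325/4,100+270/4)],.025),S([(220+90/4,100+325/4)],.004),S([(220+30/4,100+125/4)],.025)]);print("bay S",bs.tolist())
print("sampler T",T([(381.75,155.75),(439,167.5),(430,223),(371,213.5)],.045).tolist())
ss=S([(329.5,287.9),(404.5,270),(441,347.6),(352,366)],.045);print("sampler S",ss.tolist(),ss.mean(0))
# empty block top face corners side view
f=.3;P=lambda x,y:(325+(x-400)*f,260+(y-360)*f)
e=S([P(547,490),P(623,468),P(662,533),P(585,553)],.085);print("empty top S",e.tolist(),e.mean(0))
n=S([P(520,497),P(668,578),P(560,606)],.049);print("nest rim",n.tolist())
eT=T([(360+160/4,145+130/4),(360+232/4,145+140/4),(360+225/4,145+208/4),(360+153/4,145+200/4)],.085);print("empty top T",eT.tolist(),eT.mean(0))
print("vial T",T([(360+120/4,145+66/4)],.079))
t=cv2.imread("pics/top0.png");g=cv2.cvtColor(t,cv2.COLOR_BGR2GRAY);print(g[200,270:340:3].tolist())
k=np.zeros_like(g);k[150:248,280:335]=(g[150:248,280:335]>85);cs=max(cv2.findContours(k,0,1)[0],key=cv2.contourArea)
r=cv2.minAreaRect(plane("top",cs[:,0].astype(float),.003)[:,:2].astype(np.float32));print(r)
E
```

```text
round cap T,S [[0.5125 0.3262]] [[0.5099 0.3295]]
sq cap T,S [[0.5025 0.2443]] [[0.5019 0.2455]]
full T [[0.5655 0.2769]] side vials [[0.5633 0.281 ]]
bay rail corners T [[0.6576, 0.3814], [0.6329, 0.1595], [0.4558, 0.1771], [0.4822, 0.4005]]
bay S [[0.6517, 0.3791], [0.6307, 0.1686], [0.4613, 0.201], [0.484, 0.4035]]
sampler T [[0.7, -0.2408], [0.6671, -0.4208], [0.493, -0.3874], [0.519, -0.2057]]
sampler S [[0.5207, -0.2112], [0.6996, -0.2377], [0.6651, -0.4147], [0.4835, -0.3757]] [ 0.592225 -0.309825]
empty top S [[0.5701, -0.2815], [0.6216, -0.2872], [0.6194, -0.3326], [0.5697, -0.3252]] [ 0.5952   -0.306625]
nest rim [[0.567, -0.2666], [0.6238, -0.349], [0.5529, -0.338]]
empty top T [[0.6236, -0.2869], [0.6173, -0.3415], [0.5655, -0.3349], [0.5705, -0.2806]] [ 0.594225 -0.310975]
vial T [[ 0.6736 -0.2588]]
[73, 75, 75, 75, 76, 117, 164, 164, 163, 164, 164, 164, 164, 165, 164, 164, 164, 165, 166, 137, 76, 77, 77, 77]
((0.5692474842071533, -0.010213211178779602), (0.13860739767551422, 0.2791881263256073), 85.5640869140625)
```

```bash
cat >> h.py <<'E'
def go(x,y,z,psi,now=None):
    s=sense();p=np.array(s["tool_pos"]);R=np.array(s["ee_rot"]);a=np.arctan2(R[1,2],R[0,2])
    if now is not None: p=np.array(now[:3]);a=now[3]
    d=np.array([x,y,z])-p;c,q=np.cos(psi),np.sin(psi)
    print("t",round(s["time_s"],2),"w",round(s["gripper_width"],4),"yaw",round(a-psi,3),"then cm down/y/z",np.round([-d[2]*100,(-q*d[0]+c*d[1])*100,(c*d[0]+q*d[1])*100],2), "F",np.round(s["ft_force"],1))
E
python3 -c "
from h import *
go(.502,.2440,.23,-.11)"
```

```text
t 0.1 w 0.0852 yaw -0.153 then cm down/y/z [ 2.000e-02 -3.194e+01  3.772e+01] F [ 0.4  0.3 -0.1]
```

Call:
jog_arm([
  [0,0,0],
  [0,-1.3,1.6],
  [0,-2.5,3],
  [0,-3,3.5],
  [0,-3,3.5],
  [0,-3,3.5],
  [0,-3,3.5],
  [0,-3,3.5],
  [0,-3,3.5],
  [0,-3,3.5],
  [0,-3,3.5],
  [0,-2.5,3],
  [0,-1.64,2.12],
  [0,0,0],
  [0,0,0],
], hand=[0.75,0.7,0.7,0.7,0.7,0.7,0.7,0.7,0.7,0.7,0.7,0.7,0.7,0.7,0.7], yaw=[-0.153,0,0,0,0,0,0,0,0,0,0,0,0,0,0])

```text
time_s: 1.98
tool_pos: [0.5017, 0.2442, 0.231]
ee_rot: [[-0.001, 0.112, 0.994], [-0.0, 0.994, -0.112], [-1.0, -0.0, -0.001]]
ft_force: [0.2, 0.1, -0.0]
gripper_width: 0.0602
```

```bash
python3 -c "
from h import *
go(.502,.2440,.112,-.11)
t=snap('top','t1');s=snap('side','s1')
cv2.imwrite('pics/c1.png',np.hstack([crop(t,160,150,260,250,4),crop(s,200,80,300,180,4)]))"
```

```text
t 1.98 w 0.0602 yaw -0.002 then cm down/y/z [ 1.19e+01 -1.00e-02  4.00e-02] F [ 0.2  0.1 -0. ]
```

View pics/c1.png

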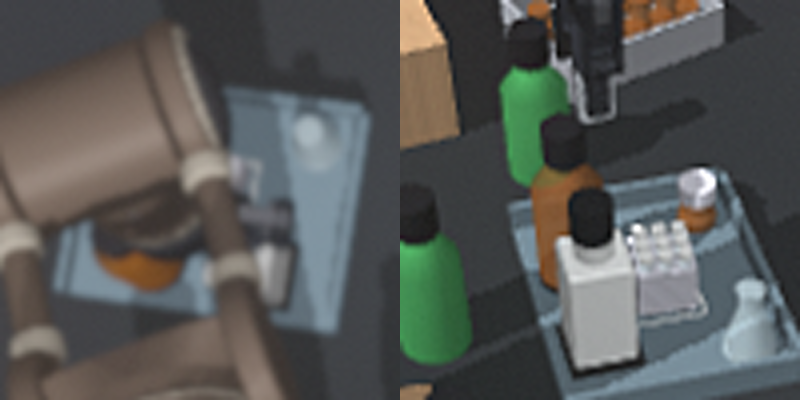

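The side view shows the jaws in line above the white bottle's cap, with the fingers at (590,100) and the cap at (592,215) in the crop. The round bottle stays clear, so I'll descend.

Call:
jog_arm([
  [1.5,0,0],
  [2.5,0,0],
  [2.5,0,0],
  [2.5,0,0],
  [1.5,0,0],
  [1,0,0],
  [0.4,0,0],
  [0,0,0],
  [0,0,0],
  [0,0,0],
  [0,0,0],
  [0,0,0],
  [0,0,0],
  [0,0,0],
], hand=[0.7,0.7,0.7,0.7,0.7,0.7,0.7,0.7,0,0,0,0,0,0], yaw=[0,0,0,0,0,0,0,0,0,0,0,0,0,0])

```text
time_s: 3.82
tool_pos: [0.5034, 0.2455, 0.1133]
ee_rot: [[0.002, 0.11, 0.994], [0.001, 0.994, -0.11], [-1.0, 0.002, 0.002]]
ft_force: [1.1, 2.3, 6.4]
gripper_width: 0.0299
```

Call:
jog_arm([
  [-0.5,0,0],
  [-1,0,0],
  [-2,0,0],
  [-2,0,0],
  [-2,0,0],
  [-1,0,0],
  [0,0,0],
], hand=[0,0,0,0,0,0,0], yaw=[0,0,0,0,0,0,0])

```text
time_s: 4.7
tool_pos: [0.5025, 0.2447, 0.1978]
ee_rot: [[0.001, 0.11, 0.994], [0.0, 0.994, -0.11], [-1.0, 0.0, 0.001]]
ft_force: [-0.7, -0.9, -2.2]
gripper_width: 0.0304
```

```bash
python3 -c "
from h import *
go(.474,-.003,.113,-.077)
s=snap('side','s2')
cv2.imwrite('pics/c2.png',crop(s,180,60,320,200,4))"
```

```text
t 4.7 w 0.0304 yaw -0.033 then cm down/y/z [  8.48 -24.91  -0.94] F [-0.7 -0.9 -2.2]
```

View pics/c2.png

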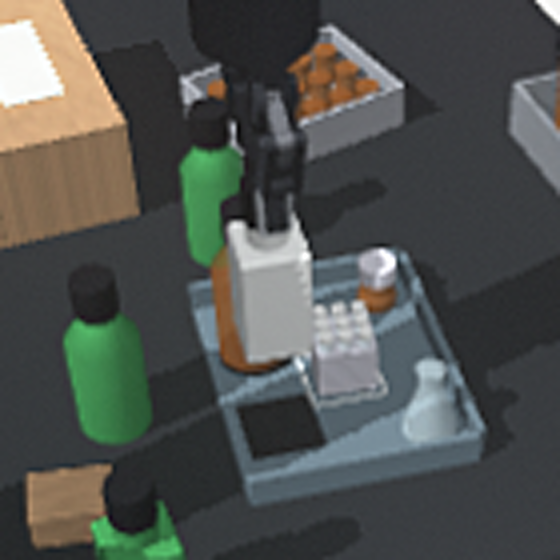

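The white bottle is lifted upright. The square pad is exposed at crop (280,427), i.e. side pixel (250,167). Next is the mat.

Call:
jog_arm([
  [0,0,0],
  [0,-1,0],
  [0,-2,-0.1],
  [0,-3,-0.15],
  [0,-3,-0.15],
  [0,-3,-0.15],
  [0,-3,-0.15],
  [0,-3,-0.15],
  [0,-3,-0.1],
  [0,-2.4,0],
  [0,-1.5,0],
  [0,0,0],
  [1,0,0],
  [2,0,0],
  [2.5,0,0],
  [1.8,0,0],
  [0.8,0,0],
  [0.5,0,0],
  [0,0,0],
], hand=[0,0,0,0,0,0,0,0,0,0,0,0,0,0,0,0,0,0,0], yaw=[-0.033,0,0,0,0,0,0,0,0,0,0,0,0,0,0,0,0,0,0])

```text
time_s: 7.12
tool_pos: [0.4739, -0.0026, 0.1113]
ee_rot: [[0.0, 0.076, 0.997], [0.0, 0.997, -0.076], [-1.0, 0.0, 0.0]]
ft_force: [0.5, 0.5, -2.7]
gripper_width: 0.0306
```

Call:
jog_arm([
  [0.2,0,0],
  [0.1,0,0],
  [0,0,0],
], hand=[0,0,0], yaw=[0,0,0])

```text
time_s: 7.5
tool_pos: [0.4746, -0.0029, 0.1093]
ee_rot: [[0.002, 0.077, 0.997], [-0.0, 0.997, -0.077], [-1.0, 0.0, 0.002]]
ft_force: [-0.8, 1.2, 3.3]
gripper_width: 0.03
```

Contact. I'll release, rise and go to the round bottle.

Call:
jog_arm([
  [0,0,0],
  [0,0,0],
  [0,0,0],
  [0,0,0],
  [-1,0,0],
  [-2.5,0,0],
  [-3,0,0],
  [-3,0,0],
  [-2,0,0],
  [0,0,0],
], hand=[0.5,0.7,0.7,0.7,0.7,0.7,0.7,0.7,0.7,0.7], yaw=[0,0,0,0,0,0,0,0,0,0])

```text
time_s: 8.75
tool_pos: [0.4754, -0.0029, 0.2258]
ee_rot: [[0.005, 0.077, 0.997], [-0.001, 0.997, -0.077], [-1.0, -0.0, 0.005]]
ft_force: [1.0, -0.3, 0.2]
gripper_width: 0.0594
```

```bash
python3 -c "
from h import *
go(.5117,.3285,.225,-.11)
s=snap('side','s3')
cv2.imwrite('pics/c3.png',crop(s,210,80,410,280,3))"
```

```text
t 8.75 w 0.0594 yaw 0.033 then cm down/y/z [ 8.000e-02  3.334e+01 -3.000e-02] F [ 1.  -0.3  0.2]
```

View pics/c3.png

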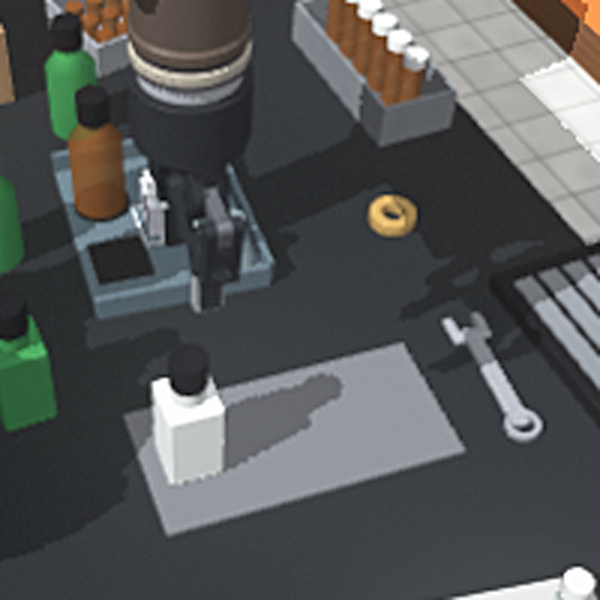

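The white bottle stands on the mat (crop (188,430)). The round pad is still under the amber bottle, so I'll fetch that now.

Call:
jog_arm([
  [0,0,0],
  [0,1.3,0],
  [0,3,0],
  [0,4.5,0],
  [0,4.5,0],
  [0,4.5,0],
  [0,4.5,0],
  [0,4.5,0],
  [0,3.5,0],
  [0,2,0],
  [0,1,0],
  [0,0,0],
], hand=[0.7,0.7,0.7,0.7,0.7,0.7,0.7,0.7,0.7,0.7,0.7,0.7], yaw=[0.033,0,0,0,0,0,0,0,0,0,0,0])

```text
time_s: 10.3
tool_pos: [0.51, 0.328, 0.2229]
ee_rot: [[-0.001, 0.109, 0.994], [-0.001, 0.994, -0.109], [-1.0, -0.001, -0.001]]
ft_force: [0.5, 0.2, -0.1]
gripper_width: 0.0598
```

Call:
jog_arm([
  [1.5,0,0],
  [2.5,0,0],
  [2.5,0,0],
  [2.5,0,0],
  [1.5,0,0],
  [0.5,0,0],
  [0.2,0,0],
  [0,0,0],
  [0,0,0],
  [0,0,0],
  [0,0,0],
  [0,0,0],
  [0,0,0],
  [0,0,0],
], hand=[0.7,0.7,0.7,0.7,0.7,0.7,0.7,0.7,0,0,0,0,0,0], yaw=[0,0,0,0,0,0,0,0,0,0,0,0,0,0])

```text
time_s: 12.05
tool_pos: [0.5112, 0.3292, 0.1124]
ee_rot: [[0.002, 0.11, 0.994], [0.002, 0.994, -0.11], [-1.0, 0.002, 0.002]]
ft_force: [-0.4, 3.0, 5.7]
gripper_width: 0.0301
```

Call:
jog_arm([
  [-0.5,0,0],
  [-1,0,0],
  [-2,0,0],
  [-2,0,0],
  [-2,0,0],
  [-1,0,0],
  [0,0,0],
], hand=[0,0,0,0,0,0,0], yaw=[0,0,0,0,0,0,0])

```text
time_s: 12.92
tool_pos: [0.511, 0.3286, 0.1979]
ee_rot: [[0.002, 0.11, 0.994], [0.001, 0.994, -0.11], [-1.0, 0.002, 0.002]]
ft_force: [0.1, 0.1, -2.6]
gripper_width: 0.0306
```

```bash
python3 -c "
from h import *
go(.559,-.009,.108,-.077)"
```

```text
t 12.93 w 0.0306 yaw -0.033 then cm down/y/z [  8.99 -33.29   7.38] F [ 0.1  0.1 -2.6]
```

Call:
jog_arm([
  [0,0,0],
  [0,-1,0.2],
  [0,-2,0.5],
  [0,-3.5,0.75],
  [0,-3.5,0.75],
  [0,-3.5,0.75],
  [0,-3.5,0.75],
  [0,-3.5,0.75],
  [0,-3.5,0.75],
  [0,-3.5,0.75],
  [0,-3.5,0.75],
  [0,-1.5,0.5],
  [0,-0.8,0.2],
  [0,0,0],
  [1,0,0],
  [2,0,0],
  [2.5,0,0],
  [2,0,0],
  [1,0,0],
  [0,0,0],
], hand=[0,0,0,0,0,0,0,0,0,0,0,0,0,0,0,0,0,0,0,0], yaw=[-0.033,0,0,0,0,0,0,0,0,0,0,0,0,0,0,0,0,0,0,0])

```text
time_s: 15.42
tool_pos: [0.5577, -0.0088, 0.1103]
ee_rot: [[-0.002, 0.076, 0.997], [0.0, 0.997, -0.076], [-1.0, 0.0, -0.002]]
ft_force: [-0.1, 0.1, -3.2]
gripper_width: 0.0308
```

Call:
jog_arm([
  [0.2,0,0],
  [0.2,0,0],
  [0.1,0,0],
  [0,0,0],
], hand=[0,0,0,0], yaw=[0,0,0,0])

```text
time_s: 15.92
tool_pos: [0.56, -0.0095, 0.1083]
ee_rot: [[0.003, 0.077, 0.997], [-0.0, 0.997, -0.077], [-1.0, 0.0, 0.003]]
ft_force: [-0.6, 0.6, 6.1]
gripper_width: 0.0305
```

Call:
jog_arm([
  [0,0,0],
  [0,0,0],
  [0,0,0],
  [0,0,0],
  [-1,0,0],
  [-2.5,0,0],
  [-3,0,0],
  [-3,0,0],
  [-2,0,0],
  [0,0,0],
], hand=[0.5,0.7,0.7,0.7,0.8,1,1,1,1,1], yaw=[0,0,0,0,0,0,0,0,0,0])

```text
time_s: 17.18
tool_pos: [0.5603, -0.0097, 0.2241]
ee_rot: [[0.006, 0.077, 0.997], [-0.001, 0.997, -0.077], [-1.0, -0.0, 0.006]]
ft_force: [-0.1, 0.2, -0.4]
gripper_width: 0.0853
```

```bash
python3 -c "
from h import *
go(.5645,.279,.2,-.11)
s=snap('side','s4');t=snap('top','t4')
a=crop(s,215,110,315,210,5);b=crop(t,165,155,265,255,3);c=crop(s,250,190,350,250,3)
o=np.zeros((500,800,3),np.uint8);o[:,:500]=a;o[:300,500:]=b;o[300:480,500:]=c
cv2.imwrite('pics/c4.png',o)"
```

```text
t 17.18 w 0.0853 yaw 0.033 then cm down/y/z [ 2.41 28.74 -2.75] F [-0.1  0.2 -0.4]
```

View pics/c4.png

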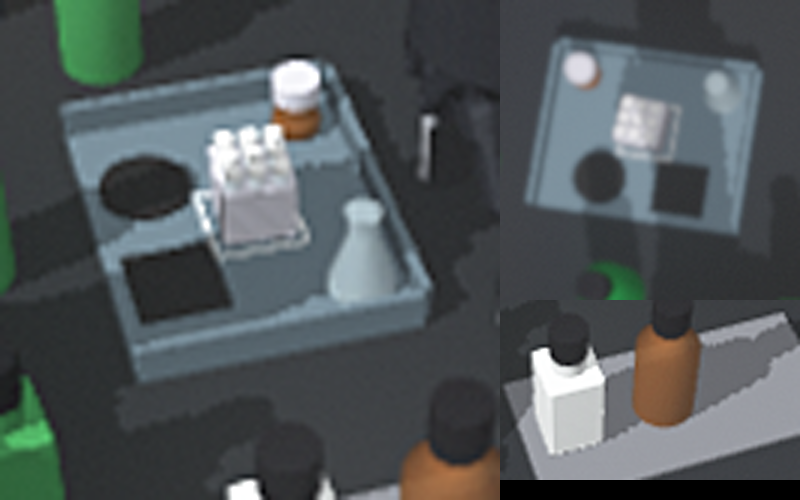

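Both bottles stand upright on the mat, clear of each other. Both pads and the outline are now visible, so I'll measure them.

```bash
python3 - <<'E'
from h import *
for n,f,bx in(("side","s4",[(234,139,255,155),(238,157,263,176)]),("top","t4",[(187,203,208,224),(214,207,237,228)])):
    g=cv2.cvtColor(cv2.imread(f"pics/{f}.png"),cv2.COLOR_BGR2GRAY)
    for x0,y0,x1,y1 in bx:
        m=np.uint8(g[y0:y1,x0:x1]<45);c=cv2.connectedComponentsWithStats(m);i=1+np.argmax(c[2][1:,4]);cc=c[3][i]+[x0,y0];print(n,cc.round(1),c[2][i],plane(n,[cc],.007)[0,:2].round(4))
P=lambda x,y:(215+x/5,110+y/5);Q=lambda x,y:(165+(x-500)/3,155+y/3)
o=plane("side",[P(196,197),P(230,258),P(309,241)],.004)[:,:2];print("outline S",o.round(4),((o[0]+o[2])/2).round(4))
print("outline T BL TR",plane("top",[Q(611,152),Q(680,108),Q(675,160)],.004)[:,:2].round(4))
# block front face bottom corners, left bottom
b=plane("side",[P(222,243),P(300,231)],.004)[:,:2];print("full bottom front edge",b.round(4),"mid",b.mean(0).round(4))
b=plane("top",[Q(618,96),Q(672,100),Q(664,150),Q(614,145)],.050)[:,:2];print("full top",b.round(4),b.mean(0).round(4))
E
```

```text
side [244.  147.8] [  1   3  18  12 110] [0.5121 0.3303]
side [249.5 166.2] [  2   2  21  15 207] [0.5    0.2479]Traceback (most recent call last):
  File "<stdin>", line 5, in <module>
    return _wrapfunc(a, 'argmax', axis=axis, out=out, **kwds)
    return bound(*args, **kwds)
ValueError: attempt to get argmax of an empty sequence
```

```bash
python3 - <<'E'
from h import *
g=cv2.cvtColor(cv2.imread("pics/t4.png"),cv2.COLOR_BGR2GRAY)
for x0,y0,x1,y1 in[(187,203,208,224),(214,207,237,228)]:
    r=g[y0:y1,x0:x1];th,m=cv2.threshold(r,0,1,cv2.THRESH_BINARY_INV|cv2.THRESH_OTSU);c=cv2.connectedComponentsWithStats(m);i=1+np.argmax(c[2][1:,4]);cc=c[3][i]+[x0,y0];print(cc.round(1),c[2][i],plane("top",[cc],.007)[0,:2].round(4))
P=lambda x,y:(215+x/5,110+y/5);Q=lambda x,y:(165+(x-500)/3,155+y/3)
o=plane("side",[P(196,197),P(230,258),P(309,241)],.004)[:,:2];print("outline S",o.round(4),((o[0]+o[2])/2).round(4))
print("outline T BL TR",plane("top",[Q(611,152),Q(680,108),Q(675,160)],.004)[:,:2].round(4))
b=plane("side",[P(222,243),P(300,231)],.004)[:,:2];print("full bottom front edge",b.round(4),"mid",b.mean(0).round(4))
b=plane("top",[Q(618,96),Q(672,100),Q(664,150),Q(614,145)],.050)[:,:2];print("full top",b.round(4),b.mean(0).round(4))
E
```

```text
[197.9 214. ] [  3   2  17  19 256] [0.5125 0.3301]
[224.8 217.7] [  2   2  19  19 299] [0.5023 0.2442]
outline S [[0.5395 0.3144]
 [0.5394 0.256 ]
 [0.589  0.2515]] [0.5643 0.283 ]
outline T BL TR [[0.5397 0.3188]
 [0.5878 0.2474]
 [0.5324 0.2505]]
full bottom front edge [[0.5397 0.27  ]
 [0.5873 0.2617]] mid [0.5635 0.2658]
full top [[0.591  0.3045]
 [0.5877 0.2485]
 [0.536  0.2546]
 [0.5403 0.3063]] [0.5637 0.2785]
```

```bash
python3 -c "
from h import *
go(.564,.281,.12,-.12)"
```

```text
t 17.27 w 0.0854 yaw 0.043 then cm down/y/z [10.11 28.91 -2.9 ] F [-0.   0.3 -0.7]
```

Call:
jog_arm([
  [0,0,0],
  [0,1.4,0],
  [0,3,-0.4],
  [0,4.5,-0.5],
  [0,4.5,-0.5],
  [0,4.5,-0.5],
  [0,4.5,-0.5],
  [0,4.5,-0.5],
  [0,1.5,0],
  [0,0.5,0],
  [2,0,0],
  [4,0,0],
  [3,0,0],
  [1.1,0,0],
  [0,0,0],
], hand=[0.85,0.85,0.85,0.85,0.85,0.85,0.85,0.85,0.85,0.85,0.85,0.85,0.85,0.85,0.85], yaw=[0.043,0,0,0,0,0,0,0,0,0,0,0,0,0,0])

```text
time_s: 19.15
tool_pos: [0.5636, 0.2796, 0.1189]
ee_rot: [[-0.002, 0.121, 0.993], [-0.001, 0.993, -0.121], [-1.0, -0.001, -0.002]]
ft_force: [0.6, -0.5, 0.3]
gripper_width: 0.0727
```

```bash
python3 -c "
from h import *
go(.564,.281,.013,-.12)
s=snap('side','s5')
cv2.imwrite('pics/c5.png',crop(s,215,80,315,180,5))"
```

```text
t 19.15 w 0.0727 yaw -0.001 then cm down/y/z [10.59  0.14  0.02] F [ 0.6 -0.5  0.3]
```

View pics/c5.png

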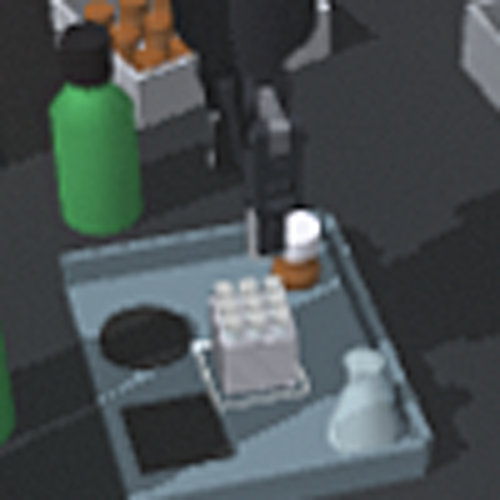

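The open jaws straddle the block at (255,335) and the flask stays clear to the right at (368,400). Descending.

Call:
jog_arm([
  [1.5,0.1,0],
  [2.5,0,0],
  [2.5,0,0],
  [2,0,0],
  [1,0,0],
  [0.8,0,0],
  [0.3,0,0],
  [0,0,0],
  [0,0,0],
  [0,0,0],
  [0,0,0],
  [0,0,0],
  [0,0,0],
  [0,0,0],
], hand=[0.85,0.85,0.85,0.85,0.85,0.85,0.85,0.85,0,0,0,0,0,0], yaw=[0,0,0,0,0,0,0,0,0,0,0,0,0,0])

```text
time_s: 20.95
tool_pos: [0.5656, 0.2826, 0.0157]
ee_rot: [[0.003, 0.12, 0.993], [0.001, 0.993, -0.12], [-1.0, 0.002, 0.002]]
ft_force: [-0.6, 0.6, 6.0]
gripper_width: 0.0454
```

Call:
jog_arm([
  [-0.5,0,0],
  [-1,0,0],
  [-2,0,0],
  [-2,0,0],
  [-2,0,0],
  [-1,0,0],
  [0,0,0],
], hand=[0,0,0,0,0,0,0], yaw=[0,0,0,0,0,0,0])

```text
time_s: 21.82
tool_pos: [0.5652, 0.2823, 0.1009]
ee_rot: [[0.003, 0.119, 0.993], [0.001, 0.993, -0.119], [-1.0, 0.001, 0.002]]
ft_force: [-0.4, 0.5, -1.1]
gripper_width: 0.0448
```

```bash
python3 -c "
from h import *
go(.659,-.017,.013,-.077)"
```

```text
t 21.82 w 0.0448 yaw -0.043 then cm down/y/z [  8.79 -29.12  11.65] F [-0.4  0.5 -1.1]
```

Call:
jog_arm([
  [0,0,0],
  [0,-1,0.4],
  [0,-2.5,1],
  [0,-3.5,1.4],
  [0,-3.5,1.4],
  [0,-3.5,1.4],
  [0,-3.5,1.4],
  [0,-3.5,1.4],
  [0,-3.5,1.4],
  [0,-2.6,1.05],
  [0,-1.5,0.6],
  [0,-0.5,0.2],
  [0,0,0],
  [2,0,0],
  [2.5,0,0],
  [2,0,0],
  [1.2,0,0],
  [0.6,0,0],
  [0,0,0],
], hand=[0,0,0,0,0,0,0,0,0,0,0,0,0,0,0,0,0,0,0], yaw=[-0.043,0,0,0,0,0,0,0,0,0,0,0,0,0,0,0,0,0,0])

```text
time_s: 24.2
tool_pos: [0.6584, -0.0172, 0.0162]
ee_rot: [[0.0, 0.077, 0.997], [-0.0, 0.997, -0.077], [-1.0, -0.0, 0.0]]
ft_force: [0.3, -0.1, -1.3]
gripper_width: 0.0451
```

Call:
jog_arm([
  [0.2,0,0],
  [0.2,0,0],
  [0.1,0,0],
  [0,0,0],
], hand=[0,0,0,0], yaw=[0,0,0,0])

```text
time_s: 24.7
tool_pos: [0.6593, -0.0174, 0.0146]
ee_rot: [[0.001, 0.077, 0.997], [-0.0, 0.997, -0.077], [-1.0, 0.0, 0.001]]
ft_force: [-5.3, 0.5, 10.4]
gripper_width: 0.0453
```

Call:
jog_arm([
  [0,0,0],
  [0,0,0],
  [0,0,0],
  [0,0,0],
  [-1,0,0],
  [-2.5,0,0],
  [-4,0,0],
  [-4,0,0],
  [-3,0,0],
  [-1,0,0],
  [0,0,0],
], hand=[0.6,0.85,0.85,0.85,0.85,0.85,0.85,0.85,0.85,0.85,0.85], yaw=[0,0,0,0,0,0,0,0,0,0,0])

```text
time_s: 26.08
tool_pos: [0.6585, -0.0172, 0.1669]
ee_rot: [[0.001, 0.077, 0.997], [-0.0, 0.997, -0.077], [-1.0, -0.0, 0.001]]
ft_force: [1.0, 0.2, -0.2]
gripper_width: 0.0725
```

```bash
python3 -c "
from h import *
go(.594,-.309,.16,-.12)
s=snap('side','s6');t=snap('top','t6')
a=crop(s,330,260,450,380,4);b=crop(s,240,180,370,260,2.4);c=crop(t,360,145,460,245,3.2)[:,:320]
o=np.zeros((600,800,3),np.uint8);o[:480,:480]=a;o[:192,480:792]=b;o[200:520,480:]=c
cv2.imwrite('pics/c6.png',o)"
```

```text
t 26.07 w 0.0725 yaw 0.043 then cm down/y/z [  0.69 -29.74  -2.91] F [ 1.   0.2 -0.2]
```

View pics/c6.png

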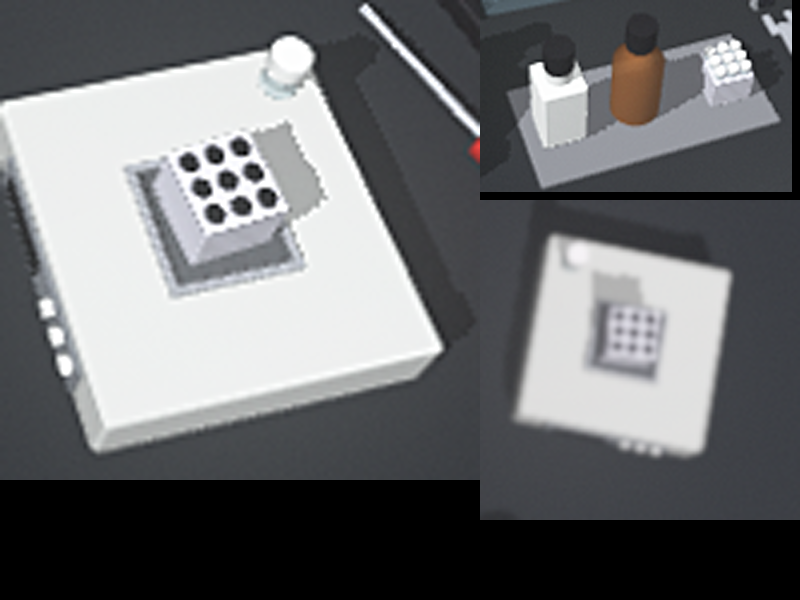

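The row of three stands well on the mat. The empty block's centre hole is at side (387,305) and top (407.8,186); I'll measure it and the nest rim.

```bash
python3 - <<'E'
from h import *
P=lambda x,y:(330+x/4,260+y/4);Q=lambda x,y:(360+(x-480)/3.2,145+(y-200)/3.2)
S=lambda p,z:plane("side",p,z)[:,:2];T=lambda p,z:plane("top",p,z)[:,:2]
h=S([P(188,162),P(240,147),P(268,198),P(214,213),P(228,180)],.085);print("holes S",h.round(4).tolist(),h[:4].mean(0).round(4))
y=lambda a,b:round(float(np.arctan2(*(b-a)[::-1])),3)
print("row dirs",y(h[0],h[1]),y(h[3],h[2]),y(h[0],h[3])+1.571,y(h[1],h[2])+1.571)
k=T([Q(617,315),Q(653,317),Q(649,351),Q(614,347),Q(633,332)],.085);print("holes T",k.round(4).tolist(),k.mean(0).round(4))
n=S([P(124,167),P(172,297),P(304,265)],.049);print("nest S",n.round(4).tolist(),((n[0]+n[2])/2).round(4),y(n[1],n[2]),y(n[0],n[1])+1.571)
n=T([Q(585,370),Q(657,381),Q(664,309)],.049);print("nest T",n.round(4).tolist(),((n[0]+n[2])/2).round(4))
c=S([P(2,103),P(100,430),P(440,348)],.045);print("deck S",c.round(4).tolist(),((c[0]+c[2])/2).round(4),y(c[1],c[2]),y(c[0],c[1])+1.571)
c=T([Q(552,235),Q(733,269),Q(515,419)],.045);print("deck T",((c[1]+c[2])/2).round(4),y(c[2],c[0]),y(c[0],c[1])+1.571)
E
```

```text
holes S [[0.5833, -0.2906], [0.6125, -0.2939], [0.61, -0.3231], [0.5805, -0.3193], [0.5967, -0.307]] [ 0.5966 -0.3067]
row dirs -0.113 -0.13 -0.09499999999999997 -0.08400000000000007
holes T [[0.6133, -0.2952], [0.6122, -0.3293], [0.5799, -0.3248], [0.5829, -0.2918], [0.5975, -0.31]] [ 0.5972 -0.3102]
nest S [[0.5663, -0.2679], [0.5524, -0.3388], [0.6239, -0.351]] [ 0.5951 -0.3094] -0.169 -0.19199999999999995
nest T [[0.5669, -0.2723], [0.5576, -0.3418], [0.6279, -0.3502]] [ 0.5974 -0.3112]
deck S [[0.5252, -0.2074], [0.4874, -0.3804], [0.664, -0.4129]] [ 0.5946 -0.3101] -0.182 -0.21500000000000008
deck T [ 0.5946 -0.3133] -0.206 -0.16300000000000003
```

```bash
python3 -c "
from h import *
go(.597,-.308,.16,-.107)"
```

```text
t 26.18 w 0.0728 yaw 0.03 then cm down/y/z [  0.46 -29.56  -2.86] F [-0.7 -1.1 -1. ]
```

Call:
jog_arm([
  [0,0,0],
  [0,-1.5,0],
  [0,-3,-0.4],
  [0,-4.5,-0.5],
  [0,-4.5,-0.5],
  [0,-4.5,-0.5],
  [0,-4.5,-0.5],
  [0,-4.5,-0.46],
  [0,-2,0],
  [0,-0.56,0],
  [0.46,0,0],
], hand=[0.85,0.85,0.85,0.85,0.85,0.85,0.85,0.85,0.85,0.85,0.85], yaw=[0.03,0,0,0,0,0,0,0,0,0,0])

```text
time_s: 27.55
tool_pos: [0.5987, -0.3076, 0.1617]
ee_rot: [[0.001, 0.106, 0.994], [0.0, 0.994, -0.106], [-1.0, 0.0, 0.001]]
ft_force: [-0.6, 0.7, -0.2]
gripper_width: 0.0725
```

Call:
jog_arm([
  [0,0,0],
  [1.5,0,0],
  [2.5,0,0],
  [1.5,0,0],
  [0.5,0,0],
  [0,0,0],
], hand=[0.85,0.85,0.85,0.85,0.85,0.85], yaw=[0,0,0,0,0,0])

```text
time_s: 28.3
tool_pos: [0.5982, -0.3079, 0.1013]
ee_rot: [[-0.0, 0.106, 0.994], [0.0, 0.994, -0.106], [-1.0, 0.0, -0.0]]
ft_force: [0.3, -0.6, -0.2]
gripper_width: 0.0728
```

```bash
python3 -c "
from h import *
go(.597,-.308,.056,-.107)
s=snap('side','s7')
cv2.imwrite('pics/c7.png',crop(s,320,210,440,330,4))"
```

```text
t 28.3 w 0.0728 yaw 0.0 then cm down/y/z [ 4.53 -0.02 -0.12] F [ 0.3 -0.6 -0.2]
```

View pics/c7.png

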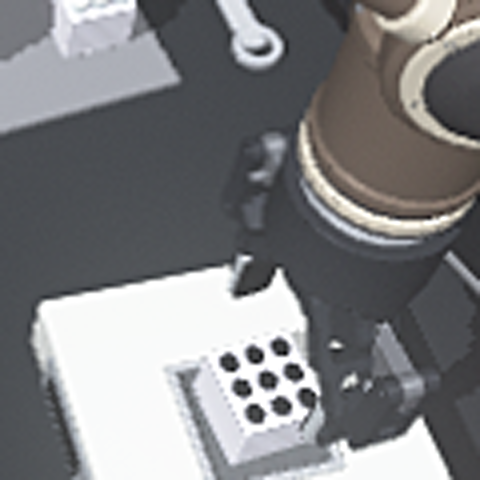

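The jaws straddle the empty block, with tips at crop (240,280) and (338,445) on either side. Descending to grip.

Call:
jog_arm([
  [1.5,0,-0.1],
  [1.7,0,0],
  [0.9,0,0],
  [0.4,0,0],
  [0,0,0],
  [0,0,0],
  [0,0,0],
  [0,0,0],
  [0,0,0],
  [0,0,0],
  [0,0,0],
], hand=[0.85,0.85,0.85,0.85,0.85,0,0,0,0,0,0], yaw=[0,0,0,0,0,0,0,0,0,0,0])

```text
time_s: 29.72
tool_pos: [0.5981, -0.3084, 0.0577]
ee_rot: [[0.002, 0.107, 0.994], [-0.001, 0.994, -0.107], [-1.0, -0.001, 0.002]]
ft_force: [0.8, -0.9, 6.0]
gripper_width: 0.0451
```

Call:
jog_arm([
  [-0.5,0,0],
  [-1,0,0],
  [-2,0,0],
  [-2.5,0,0],
  [-2.5,0,0],
  [-2,0,0],
  [-1,0,0],
  [0,0,0],
], hand=[0,0,0,0,0,0,0,0], yaw=[0,0,0,0,0,0,0,0])

```text
time_s: 30.72
tool_pos: [0.5977, -0.3082, 0.1728]
ee_rot: [[0.002, 0.107, 0.994], [-0.001, 0.994, -0.107], [-1.0, -0.001, 0.002]]
ft_force: [0.9, 0.1, -2.8]
gripper_width: 0.045
```

```bash
python3 -c "
from h import *
go(.658,-.017,.172,-.11)
go(.564,.282,.0155,-.11)"
```

```text
t 30.73 w 0.045 yaw 0.003 then cm down/y/z [ 0.08 29.61  2.8 ] F [ 0.9  0.1 -2.8]
t 30.73 w 0.045 yaw 0.003 then cm down/y/z [15.73 58.29 -9.83] F [ 0.9  0.1 -2.8]
```

Call:
jog_arm([
  [0,1.5,0.5],
  [0,3,0.5],
  [0,4.5,0.5],
  [0,4.5,0.5],
  [0,4.5,0.5],
  [0,4.5,0.5],
  [0,4.5,0.5],
  [0,4.5,0],
  [0,4.5,0],
  [0,4.5,-2.4],
  [0,4.5,-2.4],
  [0,4.5,-2.4],
  [0,4.5,-2.4],
  [0,3,-2.4],
  [0,1.3,-1.33],
  [0,0,0],
  [0,0,0],
], hand=[0,0,0,0,0,0,0,0,0,0,0,0,0,0,0,0,0], yaw=[0,0,0,0,0,0,0,0,0,0,0,0,0,0,0,0,0])

```text
time_s: 32.85
tool_pos: [0.5622, 0.2812, 0.1714]
ee_rot: [[0.0, 0.107, 0.994], [-0.001, 0.994, -0.107], [-1.0, -0.001, 0.0]]
ft_force: [0.0, -0.8, -1.9]
gripper_width: 0.0453
```

```bash
python3 -c "
from h import *
go(.564,.282,.0167,-.11)
s=snap('side','s8')
cv2.imwrite('pics/c8.png',crop(s,205,60,325,180,4))"
```

```text
t 32.85 w 0.0453 yaw 0.002 then cm down/y/z [15.47  0.1   0.17] F [ 0.  -0.8 -1.9]
```

View pics/c8.png

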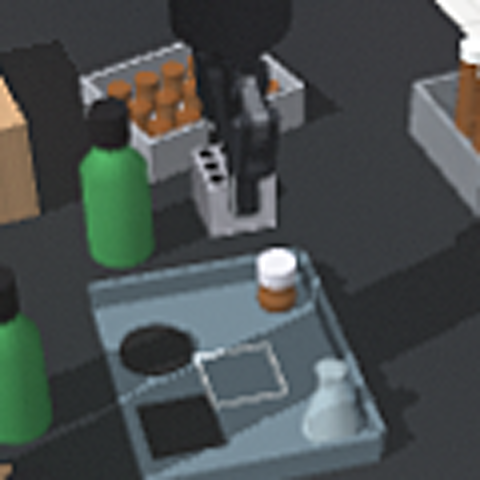

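The block is held level above the now fully visible outline, with corners at crop (194,354), (266,342), (288,388) and (213,408).

```bash
python3 -c "
from h import *
o=plane('side',[(205+x/4,60+y/4) for x,y in[(195,355),(265,343),(287,389),(214,407)]],.004)[:,:2];print(o.round(4),o.mean(0).round(4))"
```

```text
[[0.5393 0.3177]
 [0.5946 0.3099]
 [0.5904 0.2554]
 [0.5323 0.2583]] [0.5642 0.2853]
```

Call:
jog_arm([
  [1.5,0.2,0.17],
  [3,0,0],
  [3,0,0],
  [3,0,0],
  [2,0,0],
  [1.5,0,0],
  [0.8,0,0],
  [0.4,0,0],
  [0.2,0,0],
  [0.2,0,0],
  [0,0,0],
], hand=[0,0,0,0,0,0,0,0,0,0,0], yaw=[0,0,0,0,0,0,0,0,0,0,0])

```text
time_s: 34.28
tool_pos: [0.5643, 0.2844, 0.0167]
ee_rot: [[0.002, 0.106, 0.994], [0.001, 0.994, -0.106], [-1.0, 0.001, 0.002]]
ft_force: [-0.2, 0.1, 1.7]
gripper_width: 0.0451
```

Touched down. I'll release and rise, then go to the full block on the mat (0.659, -0.017).

Call:
jog_arm([
  [0,0,0],
  [0,0,0],
  [0,0,0],
  [0,0,0],
  [-1,0,0],
  [-2.5,0,0],
  [-4,0,0],
  [-4,0,0],
  [-3,0,0],
  [-1,0,0],
  [0,0,0],
], hand=[0.6,0.85,0.85,0.85,0.85,0.85,0.85,0.85,0.85,0.85,0.85], yaw=[0,0,0,0,0,0,0,0,0,0,0])

```text
time_s: 35.65
tool_pos: [0.5638, 0.2841, 0.1713]
ee_rot: [[0.001, 0.107, 0.994], [0.001, 0.994, -0.107], [-1.0, 0.001, 0.001]]
ft_force: [-0.3, 0.0, 0.2]
gripper_width: 0.0726
```

```bash
python3 -c "
from h import *
go(.659,-.0172,.167,-.077)"
```

```text
t 35.65 w 0.0726 yaw -0.03 then cm down/y/z [  0.43 -29.31  11.81] F [-0.3  0.   0.2]
```

Call:
jog_arm([
  [0,0,0],
  [0,-1.5,0.6],
  [0,-3,1.3],
  [0,-4,1.7],
  [0,-4,1.7],
  [0,-4,1.7],
  [0,-4,1.7],
  [0,-4,1.7],
  [0,-3,1],
  [0,-1.4,0.3],
  [0,-0.4,0.1],
  [0,0,0],
], hand=[0.85,0.85,0.85,0.85,0.85,0.85,0.85,0.85,0.85,0.85,0.85,0.85], yaw=[-0.03,0,0,0,0,0,0,0,0,0,0,0])

```text
time_s: 37.15
tool_pos: [0.6582, -0.0166, 0.1703]
ee_rot: [[-0.001, 0.076, 0.997], [0.001, 0.997, -0.076], [-1.0, 0.0, -0.001]]
ft_force: [0.2, 0.4, 0.1]
gripper_width: 0.0727
```

Call:
jog_arm([
  [1.5,0,0],
  [3,0,0],
  [3,0,0],
  [3,0,0],
  [2,0,0],
  [1.5,0,0],
  [0.8,0,0],
  [0.5,0,0],
  [0.2,0,0],
  [0,0,0],
  [0,0,0],
  [0,0,0],
  [0,0,0],
  [0,0,0],
  [0,0,0],
  [0,0,0],
], hand=[0.85,0.85,0.85,0.85,0.85,0.85,0.85,0.85,0.85,0.85,0,0,0,0,0,0], yaw=[0,0,0,0,0,0,0,0,0,0,0,0,0,0,0,0])

```text
time_s: 39.15
tool_pos: [0.6597, -0.0174, 0.0166]
ee_rot: [[0.002, 0.077, 0.997], [-0.0, 0.997, -0.077], [-1.0, -0.0, 0.002]]
ft_force: [-0.1, 0.1, 4.9]
gripper_width: 0.0452
```

Call:
jog_arm([
  [-0.5,0,0],
  [-1,0,0],
  [-2,0,0],
  [-2.5,0,0],
  [-2.5,0,0],
  [-2,0,0],
  [-1,0,0],
  [0,0,0],
], hand=[0,0,0,0,0,0,0,0], yaw=[0,0,0,0,0,0,0,0])

```text
time_s: 40.15
tool_pos: [0.6593, -0.0172, 0.1317]
ee_rot: [[0.002, 0.077, 0.997], [-0.0, 0.997, -0.077], [-1.0, -0.0, 0.002]]
ft_force: [-0.7, 0.4, -2.1]
gripper_width: 0.0451
```

```bash
python3 -c "
from h import *
go(.5955,-.310,.0575,-.18)"
```

```text
t 40.15 w 0.0451 yaw 0.103 then cm down/y/z [  7.42 -29.95  -1.03] F [-0.7  0.4 -2.1]
```

Call:
jog_arm([
  [0,0,0],
  [0,-1.5,0],
  [0,-3,0],
  [0,-4,0],
  [0,-4,0],
  [0,-4,0],
  [0,-4,-0.5],
  [0,-4,-0.53],
  [0,-3,0],
  [0,-1.7,0],
  [0,-0.75,0],
  [0,0,0],
  [0,0,0],
], hand=[0,0,0,0,0,0,0,0,0,0,0,0,0], yaw=[0.103,0,0,0,0,0,0,0,0,0,0,0,0])

```text
time_s: 41.78
tool_pos: [0.5952, -0.3089, 0.1305]
ee_rot: [[-0.0, 0.178, 0.984], [0.001, 0.984, -0.178], [-1.0, 0.001, -0.0]]
ft_force: [0.7, -0.2, -1.1]
gripper_width: 0.045
```

```bash
python3 -c "
from h import *
go(.5955,-.310,.0586,-.18)
s=snap('side','s9');t=snap('top','t9')
cv2.imwrite('pics/c9.png',np.hstack([crop(s,330,240,450,360,4),cv2.copyMakeBorder(crop(t,170,160,250,240,4),0,160,0,0,0)]))"
```

```text
t 41.77 w 0.045 yaw 0.001 then cm down/y/z [ 7.19 -0.11  0.05] F [ 0.7 -0.2 -1.1]
```

View pics/c9.png

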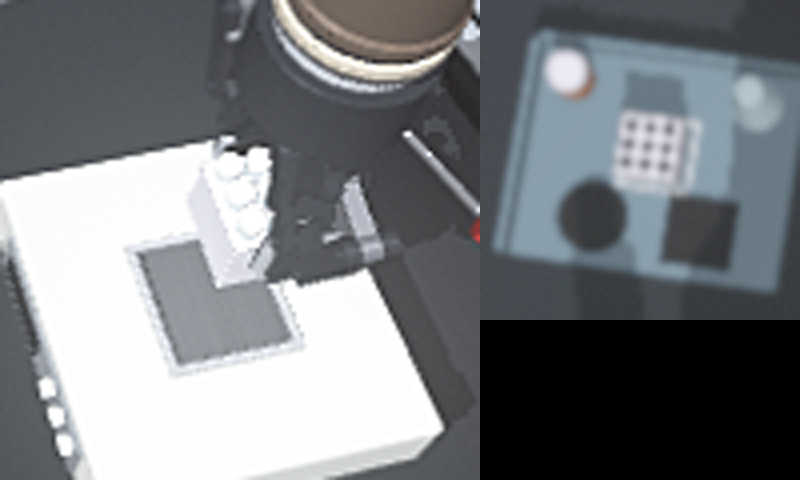

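The nest is in full view, with inner corners at crop (137,250), (296,343) and (179,365). The empty block sits in the bay's outline, and I'll check that numerically too.

```bash
python3 -c "
from h import *
P=lambda x,y:(330+x/4,240+y/4)
n=plane('side',[P(127,246),P(304,347),P(174,376)],.049)[:,:2];print('nest outer',n.round(4),n[:2].mean(0).round(4))
n=plane('side',[P(138,253),P(297,342),P(179,365)],.045)[:,:2];print('inner',n.round(4),n[:2].mean(0).round(4))
Q=lambda x,y:(170+(x-480)/4,160+y/4)
print('empty',plane('top',[Q(648.5,148)],.044).round(4))
o=plane('top',[Q(702,123),Q(687,192),Q(611,186)],.004)[:,:2];print('outline',o.round(4),((o[0]+o[2])/2).round(4))"
```

```text
nest outer [[ 0.568  -0.268 ]
 [ 0.6233 -0.3519]
 [ 0.5536 -0.3387]] [ 0.5957 -0.31  ]
inner [[ 0.573  -0.2724]
 [ 0.6234 -0.3473]
 [ 0.5606 -0.3338]] [ 0.5982 -0.3099]
empty [[0.5613 0.2801 0.044 ]]
outline [[0.5886 0.2458]
 [0.5333 0.2555]
 [0.537  0.3163]] [0.5628 0.2811]
```

Call:
jog_arm([
  [1,-0.1,0.1],
  [2,0,0],
  [2,0,0],
  [1,0,0],
  [0.6,0,0],
  [0.3,0,0],
  [0.2,0,0],
  [0.1,0,0],
  [0,0,0],
], hand=[0,0,0,0,0,0,0,0,0], yaw=[0,0,0,0,0,0,0,0,0])

```text
time_s: 43.0
tool_pos: [0.596, -0.3113, 0.0591]
ee_rot: [[0.001, 0.179, 0.984], [-0.0, 0.984, -0.179], [-1.0, -0.0, 0.001]]
ft_force: [-1.1, 1.4, -2.6]
gripper_width: 0.0449
```

Call:
jog_arm([
  [0.15,0,0],
  [0.1,0,0],
  [0,0,0],
], hand=[0,0,0], yaw=[0,0,0])

```text
time_s: 43.38
tool_pos: [0.5962, -0.3114, 0.0586]
ee_rot: [[0.0, 0.179, 0.984], [-0.0, 0.984, -0.179], [-1.0, -0.0, 0.0]]
ft_force: [-3.4, 1.9, 9.0]
gripper_width: 0.0451
```

Seated. Release and rise.

Call:
jog_arm([
  [0,0,0],
  [0,0,0],
  [0,0,0],
  [0,0,0],
  [-1,0,0],
  [-2.5,0,0],
  [-4,0,0],
  [-4,0,0],
  [-3,0,0],
  [-2,0,0],
  [-0.5,0,0],
  [0,0,0],
], hand=[0.6,0.8,0.8,0.8,0.8,0.8,0.8,0.8,0.7,0.7,0.7,0.7], yaw=[0,0,0,0,0,0,0,0,0,0,0,0])

```text
time_s: 44.88
tool_pos: [0.5954, -0.3109, 0.2255]
ee_rot: [[-0.001, 0.179, 0.984], [0.001, 0.984, -0.179], [-1.0, 0.0, -0.001]]
ft_force: [-0.7, -0.1, -0.3]
gripper_width: 0.0602
```

```bash
python3 -c "
from h import *
go(.56,-.0095,.224,-.077)
s=snap('side','s10');t=snap('top','t10')
cv2.imwrite('pics/c10.png',np.hstack([crop(s,330,260,450,380,4),cv2.copyMakeBorder(crop(s,225,100,325,220,3),0,120,0,0,0)]))"
```

```text
t 44.88 w 0.0602 yaw -0.103 then cm down/y/z [ 0.15 29.78 -5.85] F [-0.7 -0.1 -0.3]
```

View pics/c10.png

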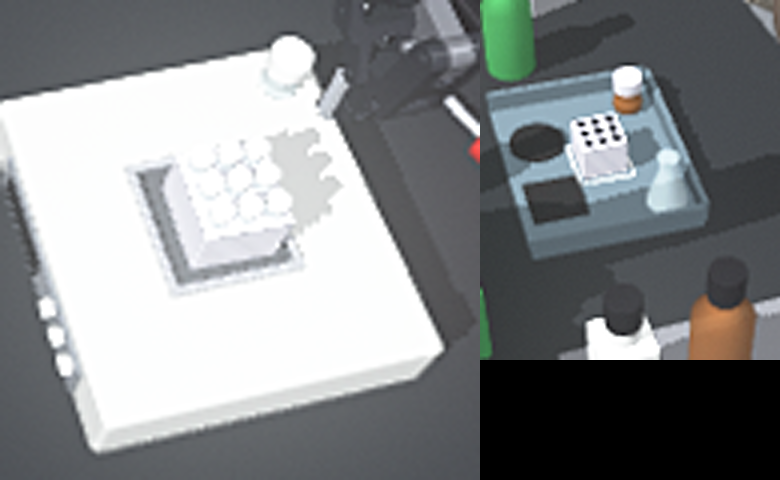

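The full block sits square in the nest, parallel to the rim, and the empty block is centred in the outline. Now the round bottle goes back.

Call:
jog_arm([
  [0,0,0],
  [0,1.5,-0.3],
  [0,3,-0.7],
  [0,4.5,-0.9],
  [0,4.5,-0.9],
  [0,4.5,-0.9],
  [0,4.5,-0.9],
  [0,4,-0.75],
  [0,2.3,-0.4],
  [0,1,-0.1],
  [0,0,0],
], hand=[0.7,0.7,0.7,0.7,0.7,0.7,0.7,0.7,0.7,0.7,0.7], yaw=[-0.103,0,0,0,0,0,0,0,0,0,0])

```text
time_s: 46.35
tool_pos: [0.56, -0.009, 0.2258]
ee_rot: [[-0.001, 0.076, 0.997], [-0.0, 0.997, -0.076], [-1.0, -0.0, -0.001]]
ft_force: [0.3, -0.0, -0.1]
gripper_width: 0.0596
```

```bash
python3 -c "
from h import *
go(.56,-.0095,.109,-.077)"
```

```text
t 46.35 w 0.0596 yaw 0.001 then cm down/y/z [ 1.168e+01 -5.000e-02  1.000e-02] F [ 0.3 -0.  -0.1]
```

Call:
jog_arm([
  [1.5,0,0],
  [2.5,0,0],
  [2.5,0,0],
  [2.5,0,0],
  [1.5,0,0],
  [0.8,0,0],
  [0.3,0,0],
  [0,0,0],
  [0,0,0],
  [0,0,0],
  [0,0,0],
  [0,0,0],
  [0,0,0],
  [0,0,0],
], hand=[0.7,0.7,0.7,0.7,0.7,0.7,0.7,0.7,0,0,0,0,0,0], yaw=[0,0,0,0,0,0,0,0,0,0,0,0,0,0])

```text
time_s: 48.1
tool_pos: [0.5613, -0.0091, 0.1113]
ee_rot: [[0.002, 0.077, 0.997], [0.001, 0.997, -0.077], [-1.0, 0.001, 0.002]]
ft_force: [0.3, 2.8, 5.7]
gripper_width: 0.0301
```

Call:
jog_arm([
  [-0.5,0,0],
  [-1,0,0],
  [-2,0,0],
  [-2,0,0],
  [-2,0,0],
  [-1.2,0,0],
  [0,0,0],
], hand=[0,0,0,0,0,0,0], yaw=[0,0,0,0,0,0,0])

```text
time_s: 48.98
tool_pos: [0.5609, -0.0098, 0.1981]
ee_rot: [[0.002, 0.077, 0.997], [-0.0, 0.997, -0.077], [-1.0, -0.0, 0.002]]
ft_force: [0.6, 0.0, -4.1]
gripper_width: 0.0304
```

```bash
python3 -c "
from h import *
go(.512,.3295,.112,-.11)"
```

```text
t 48.98 w 0.0304 yaw 0.033 then cm down/y/z [ 8.61 33.19 -8.59] F [ 0.6  0.  -4.1]
```

Call:
jog_arm([
  [0,0,0],
  [0,1,-0.25],
  [0,2,-0.5],
  [0,3.5,-0.9],
  [0,3.5,-0.9],
  [0,3.5,-0.9],
  [0,3.5,-0.9],
  [0,3.5,-0.9],
  [0,3.5,-0.9],
  [0,3.5,-0.9],
  [0,3.5,-0.9],
  [0,1.5,-0.5],
  [0,0.7,-0.14],
  [0,0,0],
  [1,0,0],
  [2,0,0],
  [2.5,0,0],
  [1.5,0,0],
  [0.8,0,0],
  [0,0,0],
], hand=[0,0,0,0,0,0,0,0,0,0,0,0,0,0,0,0,0,0,0,0], yaw=[0.033,0,0,0,0,0,0,0,0,0,0,0,0,0,0,0,0,0,0,0])

```text
time_s: 51.48
tool_pos: [0.511, 0.3295, 0.1184]
ee_rot: [[-0.001, 0.11, 0.994], [-0.001, 0.994, -0.11], [-1.0, -0.001, -0.001]]
ft_force: [-0.6, 0.5, -3.6]
gripper_width: 0.0302
```

```bash
python3 -c "
from h import *
go(.512,.3295,.1145,-.11)
s=snap('side','s11')
cv2.imwrite('pics/c11.png',crop(s,205,80,305,180,4))"
```

```text
t 51.48 w 0.0302 yaw -0.0 then cm down/y/z [0.39 0.01 0.1 ] F [-0.6  0.5 -3.6]
```

View pics/c11.png

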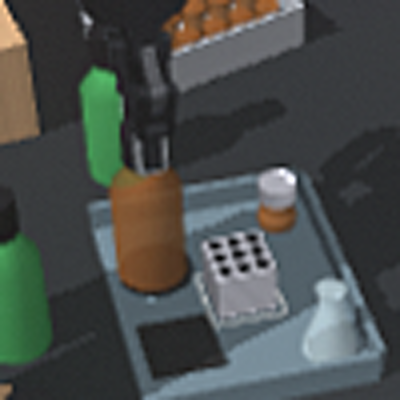

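The amber bottle hangs just above its pad (crop (150,285)). I'll lower it the last few millimetres.

Call:
jog_arm([
  [0.2,0,0.1],
  [0.2,0,0],
  [0.1,0,0],
  [0,0,0],
], hand=[0,0,0,0], yaw=[0,0,0,0])

```text
time_s: 52.02
tool_pos: [0.513, 0.3301, 0.1153]
ee_rot: [[0.002, 0.109, 0.994], [0.001, 0.994, -0.109], [-1.0, 0.001, 0.001]]
ft_force: [-0.8, 0.2, 2.2]
gripper_width: 0.0303
```

Call:
jog_arm([
  [0,0,0],
  [0,0,0],
  [0,0,0],
  [0,0,0],
  [-1,0,0],
  [-2.5,0,0],
  [-3,0,0],
  [-3,0,0],
  [-1.5,0,0],
  [0,0,0],
], hand=[0.5,0.7,0.7,0.7,0.7,0.7,0.7,0.7,0.7,0.7], yaw=[0,0,0,0,0,0,0,0,0,0])

```text
time_s: 53.28
tool_pos: [0.5132, 0.3302, 0.2258]
ee_rot: [[0.003, 0.11, 0.994], [0.002, 0.994, -0.11], [-1.0, 0.002, 0.003]]
ft_force: [-0.0, -0.0, -0.2]
gripper_width: 0.06
```

```bash
python3 -c "
from h import *
go(.4745,-.0029,.225,-.077)"
```

```text
t 53.27 w 0.06 yaw -0.033 then cm down/y/z [  0.08 -33.51  -1.3 ] F [-0.  -0.  -0.2]
```

Call:
jog_arm([
  [0,0,0],
  [0,-1.5,0],
  [0,-3,-0.1],
  [0,-4.5,-0.2],
  [0,-4.5,-0.2],
  [0,-4.5,-0.2],
  [0,-4.5,-0.2],
  [0,-4.5,-0.2],
  [0,-3.5,-0.2],
  [0,-2,0],
  [0,-1,0],
  [0,0,0],
], hand=[0.7,0.7,0.7,0.7,0.7,0.7,0.7,0.7,0.7,0.7,0.7,0.7], yaw=[-0.033,0,0,0,0,0,0,0,0,0,0,0])

```text
time_s: 54.78
tool_pos: [0.4731, -0.0038, 0.2236]
ee_rot: [[-0.001, 0.078, 0.997], [0.0, 0.997, -0.078], [-1.0, 0.0, -0.001]]
ft_force: [0.8, -0.3, 0.5]
gripper_width: 0.0598
```

Call:
jog_arm([
  [1.5,0,0],
  [2.5,0,0],
  [2.5,0,0],
  [2.5,0,0],
  [1.5,0,0],
  [0.8,0,0],
  [0.2,0,0],
  [0,0,0],
  [0,0,0],
  [0,0,0],
  [0,0,0],
  [0,0,0],
  [0,0,0],
  [0,0,0],
], hand=[0.7,0.7,0.7,0.7,0.7,0.7,0.7,0.7,0,0,0,0,0,0], yaw=[0,0,0,0,0,0,0,0,0,0,0,0,0,0])

```text
time_s: 56.52
tool_pos: [0.4746, -0.0029, 0.1101]
ee_rot: [[0.002, 0.077, 0.997], [0.001, 0.997, -0.077], [-1.0, 0.001, 0.002]]
ft_force: [-0.8, 2.8, 7.0]
gripper_width: 0.0305
```

Call:
jog_arm([
  [-0.5,0,0],
  [-1,0,0],
  [-2,0,0],
  [-2,0,0],
  [-2,0,0],
  [-1.2,0,0],
  [0,0,0],
], hand=[0,0,0,0,0,0,0], yaw=[0,0,0,0,0,0,0])

```text
time_s: 57.4
tool_pos: [0.4743, -0.0035, 0.197]
ee_rot: [[0.002, 0.077, 0.997], [-0.0, 0.997, -0.077], [-1.0, -0.0, 0.002]]
ft_force: [-0.7, -0.2, -2.2]
gripper_width: 0.0304
```

```bash
python3 -c "
from h import *
go(.502,.2450,.1155,-.11)"
```

```text
t 57.4 w 0.0304 yaw 0.033 then cm down/y/z [ 8.15 25.    0.03] F [-0.7 -0.2 -2.2]
```

Call:
jog_arm([
  [0,0,0],
  [0,1,0],
  [0,2,0],
  [0,3,0],
  [0,3.5,0],
  [0,3.5,0],
  [0,3.5,0],
  [0,3.5,0],
  [0,3,0],
  [0,1.5,0],
  [0,0.5,0],
  [0,0,0],
  [1,0,0],
  [2,0,0],
  [2.5,0,0],
  [1.5,0,0],
  [0.8,0,0],
  [0,0,0],
], hand=[0,0,0,0,0,0,0,0,0,0,0,0,0,0,0,0,0,0], yaw=[0.033,0,0,0,0,0,0,0,0,0,0,0,0,0,0,0,0,0])

```text
time_s: 59.65
tool_pos: [0.5009, 0.2449, 0.1177]
ee_rot: [[-0.001, 0.11, 0.994], [-0.0, 0.994, -0.11], [-1.0, -0.0, -0.001]]
ft_force: [0.5, 0.2, -1.9]
gripper_width: 0.0302
```

```bash
python3 -c "
from h import *
go(.502,.2450,.1140,-.11)
s=snap('side','s12')
cv2.imwrite('pics/c12.png',crop(s,205,80,305,180,4))"
```

```text
t 59.65 w 0.0302 yaw -0.0 then cm down/y/z [0.37 0.02 0.11] F [ 0.5  0.2 -1.9]
```

View pics/c12.png

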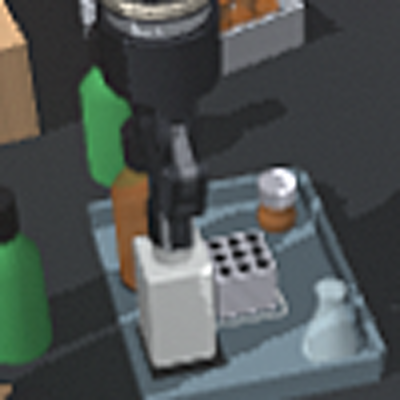

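The white bottle hangs just over its square pad (crop (180,360)). I'll lower it and release.

Call:
jog_arm([
  [0.2,0,0.1],
  [0.2,0,0],
  [0.1,0,0],
  [0,0,0],
], hand=[0,0,0,0], yaw=[0,0,0,0])

```text
time_s: 60.2
tool_pos: [0.5027, 0.2454, 0.1141]
ee_rot: [[0.001, 0.11, 0.994], [0.0, 0.994, -0.11], [-1.0, 0.001, 0.001]]
ft_force: [-0.8, 0.0, 2.7]
gripper_width: 0.0304
```

Call:
jog_arm([
  [0,0,0],
  [0,0,0],
  [0,0,0],
  [0,0,0],
  [-1,0,0],
  [-2.5,0,0],
  [-3,0,0],
  [-3,0,0],
  [-2.5,0,0],
  [0,-3,0],
  [0,-4.5,0],
  [0,-4.5,0],
  [0,-4.5,0],
  [0,-4.5,0],
  [0,-2,0],
  [0,0,0],
  [0,0,0],
], hand=[0.5,0.7,0.7,0.7,0.7,0.7,0.7,0.7,0.7,0.7,0.7,0.7,0.7,0.7,0.7,0.7,0.7], yaw=[0,0,0,0,0,0,0,0,0,0,0,0,0,0,0,0,0])

```text
time_s: 62.32
tool_pos: [0.4771, 0.017, 0.2336]
ee_rot: [[0.001, 0.11, 0.994], [0.0, 0.994, -0.11], [-1.0, 0.001, 0.001]]
ft_force: [0.8, -0.5, 1.0]
gripper_width: 0.0597
```

```bash
python3 -c "
from h import *
s=snap('side','s13');t=snap('top','t13')
o=np.zeros((500,800,3),np.uint8);o[:400,:400]=crop(s,205,80,305,180,4);o[:400,400:]=crop(t,165,150,265,250,4);
cv2.imwrite('pics/c13.png',o)"
```

```text
(no output)
```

View pics/c13.png

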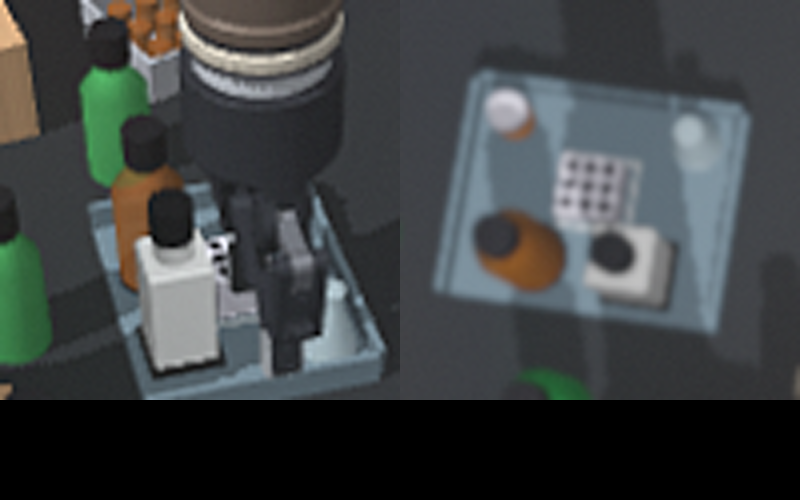

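Both bottles stand on their pads. Top-view caps are at (189.3,208.8) and (218,212.8), within 1 px (about 3 mm) of their starting pixels, and the flask and empty block are in place. Handing in.

```bash
python3 -c "
from h import *
print(order.job_done())"
```

```text
the job is handed in; nothing more can be done
None
```

The swap is done and the job was handed in at about 62 s of the allowed 144 s; `job_done` reported no verdict. I moved both bottles to the mat, parked the full block beside them, moved the empty block to the bay and the full block to the nest, then put each bottle back on its pad.

**Last checks:**
- **Full block:** It was let go at (0.596, -0.311), about 1 mm from my measured nest centre. In the picture it looks square to the rim and flat.
- **Empty block:** It measured within about 2 mm of the marked square's centre, and it looks flat.
- **Bottles:** Both stand upright, let go about 1 mm from their measured pad centres. Their caps look about 1 pixel (3 mm) from where they started.
- **Flask:** It looks unmoved by eye in the last pictures; I did not measure it.

**Disagreements:** The two cameras differed by up to about 4 mm in y, so I used averages. That is well inside the 12 mm tolerance. None of these checks failed.

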